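# Tare a pan balance for two unlike dishes

### The arm

A 6-joint arm with a two-finger parallel gripper is mounted at the origin on the work surface; the furniture and walls round the work are solid. World frame = base frame: x ahead of the robot, y to its left, z up, the work surface at z = 0. Lengths are in m, angles in degrees, forces in N, time in s.
With the tool pointing down it reaches from about 0.375 to 0.9 m from the base axis. Payload 3.1 kg.
Tool frame: the origin (TCP) lies at the very end of the fingers, on their centre line; the grasp point (between the pads) lies 19 mm behind it (bot.hold_point_z is the z of the grasp point in the tool frame, in m); z points along the fingers, y is the line along which they close (so a half turn about z gives the same grasp; the last joint's range is limited). The gripper opens to 87 mm and grips with 3 to 60 N. Pads are 19 mm wide; open, the fingers measure 117 mm over their backs; the gripper's body (75 mm by 190 mm) begins 51 mm behind the grasp point.
Start: joints at [-86.889, 30.224, 82.088, -0, 67.689, -10.227], TCP at [0.144, -0.608, 0.188] pointing down, gripper open.
Joint ranges: [-176.69, 176.69], [-43.24, 126.21], [12.49, 139.97], [-82, 262], [0, 151.66], [-163.58, 163.58]. Speed limits (degrees/s): [159.86, 159.86, 180, 180, 180, 180].

### API

Orientations are given as a 3x3 rotation matrix whose columns are the frame's x, y, z axes.
In Python, from rig import bot, capture, camera_model gives the robot as it stands.
- The arm moves only by the tool apply_moves, never from a script. Its argument "plan" is text: rows parted by semicolons, each of 6 numbers parted by spaces: the shift along the tool's x, y, z in units of 0.05 m (1.0 is 0.05 m), then the turn, a rotation vector about the tool's x, y, z in units of 360 degrees (1.0 is 360 degrees). In form: dx dy dz ax ay az; .... A call has 1 to 10 rows; each row shifts and turns the commanded pose from where the row before left it, along the tool's axes as they then stand; what a row does not reach is not made up. A row lasts 1/12 s, in which the tool goes at most 41.7 mm and 7.16 degrees, less where a joint would pass 70% of its speed; a pose out of reach is approached as far as the arm can. A call with a number of a shift or a turn outside -1 to 1 is refused whole. A call with a gripper value outside its range is refused whole. "gripper" is the gripper command: -1 is shut, 1 is fully open, values between are in proportion, set as the call begins (left out, the last holds). The fingers move at their own pace and stop on an object; the grip force is fixed at half the most. Time passes only in rows, so rows that do not move let the fingers close. It gives the time, the measured TCP pose, the force, the opening and the grip force at its end, in the units of the state.
- bot.read_state(): the state, without advancing time (a new reading comes with each control period).
- capture(name): name is "scene" or "top" or "wrist"; returns the picture (400x640x3 uint8, red, green, blue); there is no depth.
- camera_model(name): a dict with "vertical_fov" (degrees; the focal length in pixels is half the picture's height over the tangent of half this angle, whatever the lens; pixels are square), "cx", "cy" (the principal point, pixels), "position" and "rotation" of the camera in the world; the wrist camera has in their place "hand_eye" (4x4, takes a point from camera to tool coordinates, whose origin is the TCP and whose axes are the flange's). Camera axes: x right, y down, z forward; pixel columns grow to the right and rows downward; lengths in m; the calibration is good to about 2 mm. A picture is of the moment at which its call begins: read the wrist's pose just before it. camera_model takes no time and is no camera call.
- bot.hand_in(): hands the job in; it is judged then, once.
The state is a dict: "time_s": time; "joint_positions": joint angles; "qvel": joint speeds; "tau": joint torques, N m; "position": TCP position; "tcp_rot": TCP orientation; "force": force on the tool from outside, world axes, zero at the start; "moment": the same for the moment, N m; "opening": opening from 0.0 (shut) to 1.0 (fully open); "grasp_force": force on a finger pad.
Only numpy, scipy, OpenCV 4.12 (cv2) and the standard library are available. Lean on these libraries where they do the work, as an engineer would, in place of code of your own. Each camera call takes 0.05 s, during which the arm holds its last target. There are 200 camera calls.

### The job

Clips are about to be shared out into the two empty dishes on the pan balance, so tare it first: ease the brass ring off the post of the plate that hangs low, without forcing it against the post, and slip it gently over the post of the other plate, so that both rings lie there stacked and fully down. Then nudge the rider along the front bar, with light pushes on its knob and without pinching it or leaning on the balance, until the beam, left to itself, rests level with the pointer on the green centre mark. Leave the dishes standing where they are on their plates and do not disturb the clips and wooden letters at the side.

Things in the scene. Friction and masses are not known exactly. Their poses are not given: they have to be found in the camera images.
- balance: Fixed casing of an equal-arm pan balance: light grey base 190 x 270 mm, 34 mm high; behind the red pointer a white index plate with a green centre mark, its top 164 mm high. Origin under its centre on the table; x points to its back (away from the robot at yaw 0), y along the beam to the left. The beam's bearing is 64 mm above the origin. Load no part of it with more than about 10 N.
- beam (a joint): Tilt of the beam, rad. 0: level, pointer on green. Positive: left plate up, right plate down (0.01 rad moves each plate 1.2 mm). Stops at about -0.09 and +0.09. It has a gentle return spring and a damper and settles in about 2 s when nothing touches it. Any touch on the rider holds or tips the beam: read it hands off.
- bar_middle (a point): Middle of the front bar's upper edge, 72 mm above the table when level, 120 mm in front of the bearing. Bar 182 mm long (y), 10 mm thick, with a stop at each end. On it sits a brass rider, saddle 22 x 18 mm (x, y), top 77 mm high, with an upright black knob: 12 mm diameter, from 76 to 106 mm above the table, on the bar's centre line. All rises and sinks up to 6 mm with the beam.
- bar_left_end (a point): Left end of the front bar, 90 mm left of its middle, at its upper edge. The rider's own place is not measured: at the start its knob stands within 12 mm of the bar's middle, its travel ends 70 mm either side. It weighs 80 g, stays where left, and slides along the bar under about 3 N, so a touch on the knob is felt before it moves.
- pointer_tip (a point): Tip of the red pointer, 160 mm above the table, in front of the green mark when level; it swings to the right when the left plate rises. Once the ring is moved, balance lies with the rider 16 to 65 mm from the bar's middle, towards the plate that still hangs higher, depending on the true dish weights. Near balance 1 mm of rider travel tilts the beam 0.0105 rad, down on the side it moves to.
- post_left (a point): Foot of the left plate's upright steel post, on its axis, at the plate's upper face (92 mm high when level, 11 mm up or down with the beam; a linkage keeps the plate horizontal). Post 12 mm in diameter, 48 mm tall, top 4 mm tapered to 8 mm. Balance frame: x -30, y +120 mm. Plate 110 mm wide (y), from 45 mm in front of the post to 125 mm behind it.
- post_right (a point): The same point of the right plate's post (balance frame: x -30, y -120 mm).
- ring_a: Brass tare ring, 42 mm outside, 15 mm bore, 18 mm high, 60 g; origin at the centre of its underside. At the start flat on the left plate over its post.
- ring_b: The same, at the start on the right plate over its post. A second ring on a post rests on the first one, 18 mm above the plate.
- dish_white: White ceramic dish, 68 mm across, 26 mm high, about 240 g, empty and loose, standing on one plate (either one) 80 mm behind its post. Origin at the centre of its underside.
- dish_blue: Blue plastic dish of the same size, about 93 g, on the other plate, 80 mm behind its post.
- wood_letter_1: Wooden printing letter, 52 x 42 x 23 mm, loose on the table to the right; leave alone.
- wood_letter_2: Wooden printing letter, 52 x 32 x 23 mm, loose; leave alone.
- wood_letter_3: Wooden printing letter, 60 x 48 x 23 mm, loose; leave alone.
- clip_1: Black spring clip, 32 x 50 x 12 mm, lying on the table to the right; leave alone.
- clip_2: The same; leave alone.
- clip_3: The same; leave alone.
Mind the look-alikes: they are no part of the job. Leave any purple look-alike of the ring_a alone.

How it is judged:
By the outcome, as a careful person would: the job done as asked, in the order asked, and still so for the second after the job is handed in, with the robot touching nothing.
It also fails if it takes over 72 s, if anything falls off the work surface, if the arm or the gripper's body presses on something with over 40 N, if the wrist force passes 120 N, or if a joint passes its speed limit or range.

## Working session

There is one attempt and no reset: what is moved stays moved. The work goes in short steps, Python scripts to look and compute and a tool call to move; the robot and the scene stay as the last step left them, time stands still between calls to the robot, and variables do not carry over. Pictures are saved under pics/ and viewed, at most 10 in all, crops included, and the job is handed in when it is done.

Besides the shell and the picture viewer there is one more tool, called after "Emit:" as a command line: name --argument value ..., lists and objects as JSON in quotes. apply_moves: Moves the arm, as the interface text tells. Its arguments: {"type":"object","properties":{"plan":{"type":"string"},"gripper":{"type":"number"}},"required":["plan"]}

```bash
ls; mkdir -p pics
python3 - <<'E'
from rig import bot,capture,camera_model
import cv2,numpy as np
np.set_printoptions(precision=4,suppress=True)
s=bot.read_state()
for k,v in s.items(): print(k,np.array(v))
print(bot.hold_point_z)
for n in("scene","top","wrist"):
    cv2.imwrite(f"pics/{n}0.png",capture(n)[:,:,::-1]); print(n,camera_model(n))
E
```

```text
pics
time_s 0.0
joint_positions [-86.8898  30.2794  82.1573   0.0002  67.6897 -10.2292]
qvel [-0.0898  0.0004 -0.0797  0.1139  0.0504 -0.02  ]
tau [ -0.0003 -44.004  -17.6595   0.0633   0.0582  -0.0002]
position [ 0.1442 -0.6073  0.1874]
tcp_rot [[ 0.973   0.2307 -0.0001]
 [ 0.2307 -0.973   0.0022]
 [ 0.0004 -0.0022 -1.    ]]
force [-0.3838 -0.0413 -0.2685]
moment [-0.0335  0.0195 -0.0192]
grasp_force 0.0
opening 0.9981918191587993
-0.0187
scene {'vertical_fov': 57.543856066660815, 'cx': 314.6248163664993, 'cy': 199.85857973039106, 'position': array([0.2066, 0.6268, 0.7726]), 'rotation': array([[-0.9164, -0.2304,  0.3274],
       [-0.3996,  0.5735, -0.7151],
       [-0.023 , -0.7861, -0.6176]])}
top {'vertical_fov': 52.98134860139611, 'cx': 318.00286735530705, 'cy': 205.8986420685431, 'position': array([ 0.3687, -0.1111,  1.0963]), 'rotation': array([[-0.0158, -0.9869,  0.1606],
       [-0.9997,  0.0181,  0.0132],
       [-0.0159, -0.1604, -0.9869]])}
wrist {'vertical_fov': 67.03732630543679, 'cx': 315.535843413938, 'cy': 198.36793249640232, 'hand_eye': array([[-0.0001, -0.9707, -0.2401,  0.0658],
       [ 1.    ,  0.0001, -0.0007, -0.    ],
       [ 0.0007, -0.2401,  0.9707, -0.1963],
       [ 0.    ,  0.    ,  0.    ,  1.    ]])}
```

View pics/scene0.png

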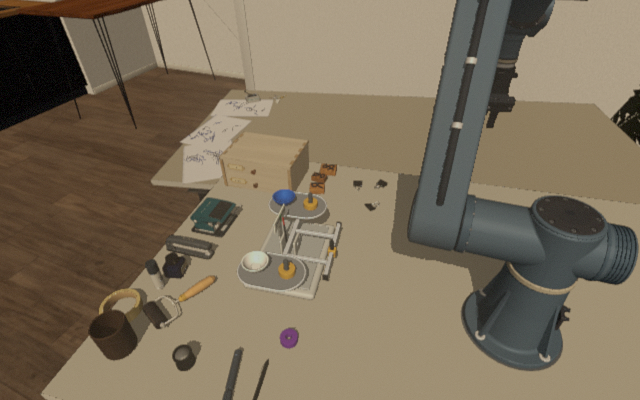

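View pics/top0.png

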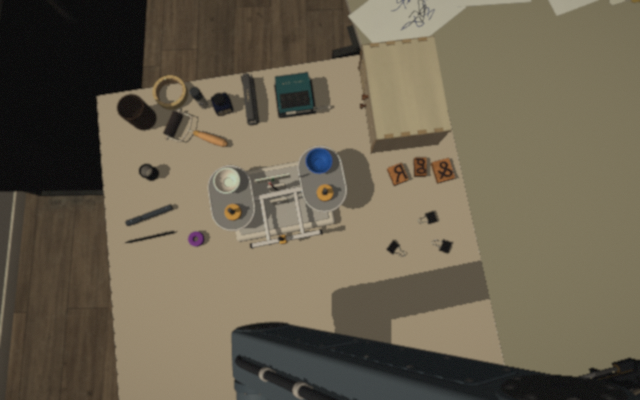

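```bash
python3 - <<'E'
import cv2
a=cv2.imread("pics/top0.png")[140:260,200:360]
cv2.imwrite("pics/c1.png",cv2.resize(a,None,fx=5,fy=5,interpolation=cv2.INTER_CUBIC))
E
cat > h.py <<'E'
from rig import bot,capture,camera_model
import cv2,numpy as np
np.set_printoptions(precision=4,suppress=True)
def cam(n,s=None):
    m=camera_model(n); f=200/np.tan(np.radians(m['vertical_fov']/2))
    if n=='wrist':
        s=s or bot.read_state(); H=m['hand_eye']; R=np.array(s['tcp_rot']); 
        return f,m['cx'],m['cy'],R@H[:3,3]+np.array(s['position']),R@H[:3,:3]
    return f,m['cx'],m['cy'],np.array(m['position']),np.array(m['rotation'])
def ray(n,u,v,z,s=None):
    f,cx,cy,p,R=cam(n,s); d=R@np.array([(u-cx)/f,(v-cy)/f,1]); return p+d*(z-p[2])/d[2]
def proj(n,P,s=None):
    f,cx,cy,p,R=cam(n,s); q=R.T@(np.array(P)-p); return np.array([f*q[0]/q[2]+cx,f*q[1]/q[2]+cy])
E
```

```text
(no output)
```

View pics/c1.png

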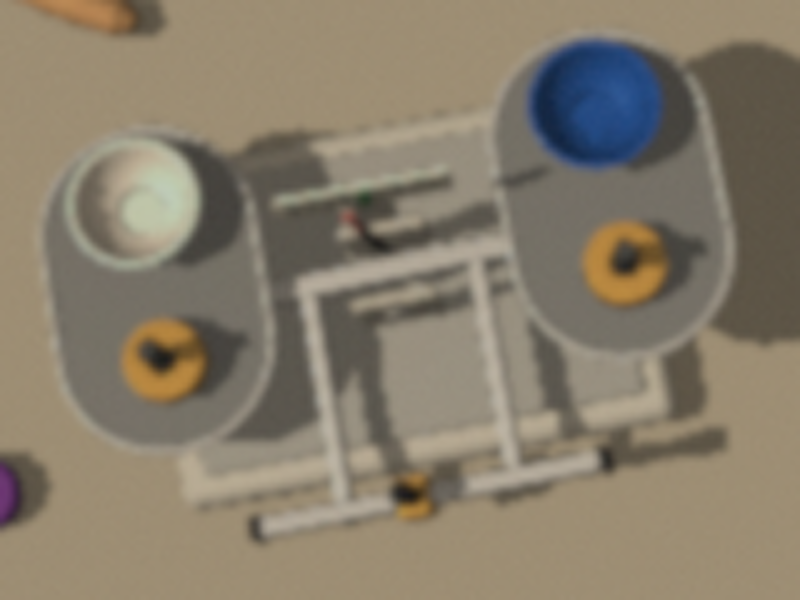

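Run:
```python
from h import *
def c(u,v,z): return ray('top',199.6+u/5,139.6+v/5,z)
L=c(164,361,.099);Rr=c(626,264,.121)
W=c(134,203,.107);B=c(597,103,.129);b1=c(258,527,.067);b2=c(605,460,.078);k=c(408,492,.107)
for n,v in dict(L=L,R=Rr,W=W,B=B,bl=b1,br=b2,knob=k).items(): print(n,v)
d=L-Rr;print("postdist",np.hypot(*d[:2]),"yaw",np.degrees(np.arctan2(-d[0],d[1])))
print("L-W",np.linalg.norm((L-W)[:2]),np.linalg.norm((Rr-B)[:2]),"bar",np.linalg.norm((b1-b2)[:2]), "yawbar",np.degrees(np.arctan2(-(b1-b2)[0],(b1-b2)[1])))
for q in(W-L,B-Rr): print("yaw plate",np.degrees(np.arctan2(q[1],q[0])))
```

```text
L [0.5199 0.1183 0.099 ]
R [ 0.561  -0.1154  0.121 ]
W [0.6    0.1332 0.107 ]
B [ 0.6413 -0.1025  0.129 ]
bl [0.4378 0.0756 0.067 ]
br [ 0.4681 -0.103   0.078 ]
knob [ 0.4511 -0.0057  0.107 ]
postdist 0.23723831854244043 yaw 9.9667422841333
L-W 0.08139741041022831 0.08133677578606498 bar 0.18121188685967368 yawbar 9.625134424563347
yaw plate 10.557307138116338
yaw plate 9.162803311608906
```

Emit:
apply_moves --plan "0.66 -0.45 -0.15 0 0 0.0093;0.66 -0.45 -0.15 0 0 0;0.66 -0.45 -0.15 0 0 0;0.66 -0.45 -0.15 0 0 0;0.66 -0.45 -0.15 0 0 0;0.66 -0.45 -0.15 0 0 0;0.66 -0.45 -0.15 0 0 0;0.66 -0.45 -0.15 0 0 0;0.66 -0.45 -0.15 0 0 0;0.66 -0.45 -0.15 0 0 0"

```text
time_s: 0.98
position: [0.4294, -0.3258, 0.2636]
tcp_rot: [[0.985, 0.173, -0.0], [0.173, -0.985, 0.0], [-0.0, -0.0, -1.0]]
force: [-0.1, -0.3, -0.3]
opening: 0.998
grasp_force: 0.0
```

Emit:
apply_moves --plan "0.28 -0.71 0 0 0 0;0.28 -0.71 0 0 0 0;0.28 -0.71 0 0 0 0;0.28 -0.71 0 0 0 0;0.28 -0.71 0 0 0 0;0.28 -0.71 0 0 0 0;0.28 -0.71 0 0 0 0;0.28 -0.71 0 0 0 0;0.28 -0.71 0 0 0 0;0.28 -0.71 0 0 0 0"

```text
time_s: 1.82
position: [0.5045, 0.0482, 0.2633]
tcp_rot: [[0.985, 0.174, -0.0], [0.174, -0.985, -0.0], [-0.0, -0.0, -1.0]]
force: [0.1, 0.8, -1.1]
opening: 1.0
grasp_force: 0.0
```

Emit:
apply_moves --plan "0.28 -0.71 0.3 0 0 0;0.2 -0.4 0.3 0 0 0;0 0 0 0 0 0;0 0 0 0 0 0"

```text
time_s: 2.15
position: [0.5178, 0.106, 0.2322]
tcp_rot: [[0.984, 0.176, -0.003], [0.176, -0.984, -0.0], [-0.003, -0.0, -1.0]]
force: [-0.7, -0.3, 0.3]
opening: 1.004
grasp_force: 0.0
```

Run:
```python
from h import *
s=bot.read_state(); im=capture('wrist')[:,:,::-1]; cv2.imwrite("pics/w1.png",im)
print(s['position'],s['tcp_rot']); print(proj('wrist',[.5199,.1183,.099],s),proj('wrist',[.5199,.1183,.129],s))
```

```text
[0.5178 0.106  0.2322] [[ 0.9843  0.1764 -0.003 ]
 [ 0.1764 -0.9843 -0.0005]
 [-0.003  -0.     -1.    ]]
[305.2173 180.5156] [304.2124 186.0243]
```

View pics/w1.png

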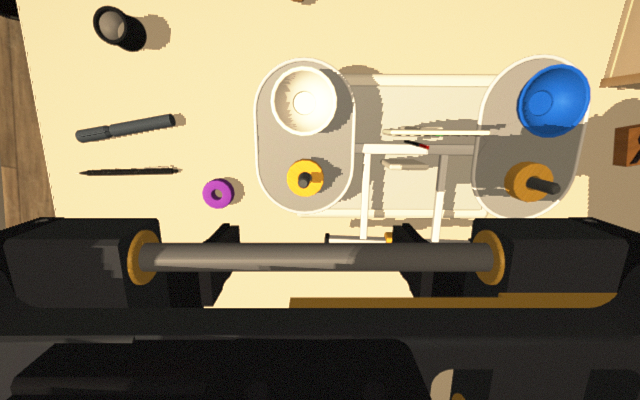

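```bash
cat >> h.py <<'E'
def brass(im,box):
    x0,y0,x1,y1=box; h=cv2.cvtColor(im[y0:y1,x0:x1],cv2.COLOR_RGB2HSV)
    m=cv2.inRange(h,(12,150,60),(32,255,255))
    c=max(cv2.findContours(m,cv2.RETR_EXTERNAL,cv2.CHAIN_APPROX_NONE)[0],key=cv2.contourArea)
    e=cv2.fitEllipse(cv2.convexHull(c)); b=cv2.boundingRect(c)
    return (e[0][0]+x0,e[0][1]+y0,e[1],(b[0]+x0,b[1]+y0,b[2],b[3]))
def rows(t,s=None):
    s=s or bot.read_state(); R=np.array(s['tcp_rot']); return R.T@(np.array(t)-s['position'])/.05
E
python3 - <<'E'
from h import *
s=bot.read_state(); im=capture('wrist')
e=brass(im,(275,150,335,205)); print(e); P=ray('wrist',e[0],e[1],.099,s); print(P, rows([P[0],P[1],.15]))
e=brass(im,(490,150,560,215)); print(e); print(ray('wrist',e[0],e[1],.12,s))
E
```

```text
(303.82929611206055, 177.82452392578125, (36.63497543334961, 37.33305740356445), (286, 160, 37, 37))
[0.5233 0.1193 0.099 ] [ 0.1404 -0.2787  1.6698]
(526.6451797485352, 181.0205020904541, (39.736698150634766, 48.7515983581543), (503, 162, 48, 40))
[ 0.5642 -0.1096  0.12  ]
```

Emit:
apply_moves --plan "0.03 -0.1 0.4 0 0 0;0.03 -0.1 0.4 0 0 0;0.02 -0.08 0.4 0 0 0;0 0 0.4 0 0 0;0 0 0 0 0 0;0 0 0 0 0 0"

```text
time_s: 2.75
position: [0.5201, 0.1182, 0.1534]
tcp_rot: [[0.985, 0.171, -0.001], [0.171, -0.985, -0.0], [-0.001, 0.0, -1.0]]
force: [-0.3, 0.3, 0.2]
opening: 1.002
grasp_force: 0.0
```

Run:
```python
from h import *
s=bot.read_state(); im=capture('wrist');cv2.imwrite("pics/w2.png",im[100:300,160:480,::-1].repeat(2,0).repeat(2,1))
e=brass(im,(270,140,360,230)); print(e); P=ray('wrist',e[0],e[1],.099,s); print(s['position'],s['tcp_rot'],P, rows([P[0],P[1],.084]))
```

```text
(314.7370834350586, 197.99608612060547, (47.787689208984375, 48.42379379272461), (291, 174, 48, 49))
[0.5201 0.1182 0.1534] [[ 0.9852  0.1715 -0.0013]
 [ 0.1715 -0.9852 -0.0002]
 [-0.0014  0.     -1.    ]] [0.5239 0.1198 0.099 ] [ 0.0564 -0.018   1.4068]
```

View pics/w2.png

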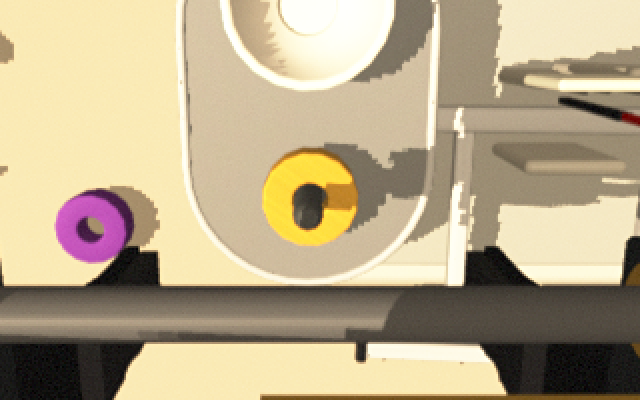

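Emit:
apply_moves --plan "0.03 -0.018 0.4 0 0 0;0 0 0.4 0 0 0;0 0 0.3 0 0 0;0 0 0.15 0 0 0;0 0 0.09 0 0 0;0 0 0 0 0 0;0 0 0 0 0 0"

```text
time_s: 3.38
position: [0.5226, 0.1206, 0.0874]
tcp_rot: [[0.985, 0.173, 0.002], [0.173, -0.985, 0.0], [0.002, 0.0, -1.0]]
force: [0.4, -0.4, 0.3]
opening: 1.0
grasp_force: 0.0
```

Emit:
apply_moves --plan "0 0 0 0 0 0;0 0 0 0 0 0;0 0 0 0 0 0;0 0 0 0 0 0;0 0 0 0 0 0;0 0 0 0 0 0" --gripper 0.08

```text
time_s: 3.88
position: [0.5216, 0.1207, 0.0865]
tcp_rot: [[0.985, 0.174, 0.0], [0.174, -0.985, 0.0], [0.0, 0.0, -1.0]]
force: [-0.2, 0.3, 0.1]
opening: 0.632
grasp_force: 0.0
```

Run:
```python
from h import *
s=bot.read_state(); im=capture('wrist');cv2.imwrite("pics/w3.png",cv2.resize(im[150:290,220:410,::-1],None,fx=4,fy=4,interpolation=cv2.INTER_CUBIC))
print(s['position'],s['force'],s['opening'])
```

```text
[0.5216 0.1207 0.0865] [-0.2327  0.2847  0.0896] 0.6315283652159507
```

View pics/w3.png

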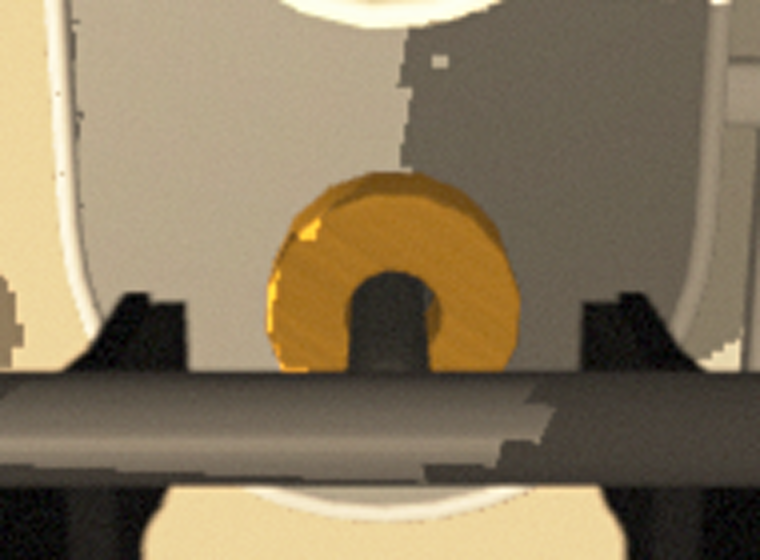

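Emit:
apply_moves --plan "0 0.016 0 0 0 0;0 0 0 0 0 0;0 0 0 0 0 0;0 0 0 0 0 0;0 0 0 0 0 0;0 0 0 0 0 0;0 0 0 0 0 0" --gripper 0.03

```text
time_s: 4.52
position: [0.5218, 0.1199, 0.0864]
tcp_rot: [[0.985, 0.173, -0.0], [0.173, -0.985, 0.0], [-0.0, -0.0, -1.0]]
force: [1.2, 0.7, 0.1]
opening: 0.517
grasp_force: 0.0
```

Run:
```python
from h import *
s=bot.read_state(); im=capture('wrist')
print(s['position'],s['force'],s['opening'],s['grasp_force'])
# edges along row 233: dark/brass transitions
for r in (222,228,234):
    row=im[r,240:390].astype(int); d=(row.max(1)<45); h=cv2.cvtColor(im[r:r+1,240:390],cv2.COLOR_RGB2HSV)[0]; b=(h[:,1]>150)&(h[:,2]>60)
    print(r,''.join('B' if q else '#' if p else '.' for p,q in zip(d,b)))
```

```text
[0.5218 0.1199 0.0864] [1.1907 0.7223 0.1114] 0.5171902157643168 0.0
222 .............................................BBBBBBBBBBBBBBBBBBBBBBB.####.###...####...BBBBBBBBBBBBBBBBBBBBB..........................................
228 ..................##################.........BBBBBBBBBBBBBBBBBBBBB.###..#.#.##...###.BBBBBBBBBBBBBBBBBBBBBBBB.......##################................
234 ...............#####################..........BBBBBBBBBBBBBBBBBBBB.#..###.#.#.###.###BBBBBBBBBBBBBBBBBBBBBBB........######################............
```

Emit:
apply_moves --plan "0 0 0 0 0 0;0 0 0 0 0 0;0 0 0 0 0 0;0 0 0 0 0 0;0 0 0 0 0 0" --gripper -1

```text
time_s: 4.98
position: [0.5218, 0.1199, 0.0864]
tcp_rot: [[0.985, 0.174, 0.0], [0.174, -0.985, -0.0], [0.0, 0.0, -1.0]]
force: [-1.2, -0.5, -0.0]
opening: 0.223
grasp_force: 0.0
```

Run:
```python
from h import *
s=bot.read_state(); a=capture('wrist');b=capture('scene')
a=cv2.resize(a[130:290,220:410],(570,480));b=cv2.resize(b[180:310,220:350],(520,520))[:480]
cv2.imwrite("pics/w4.png",np.hstack([a,b])[:,:,::-1][:, :800])
print(s['position'],s['force'],s['opening'],s['grasp_force'])
```

```text
[0.5218 0.1199 0.0864] [-1.1708 -0.4682 -0.0464] 0.22289331629361464 0.0
```

View pics/w4.png

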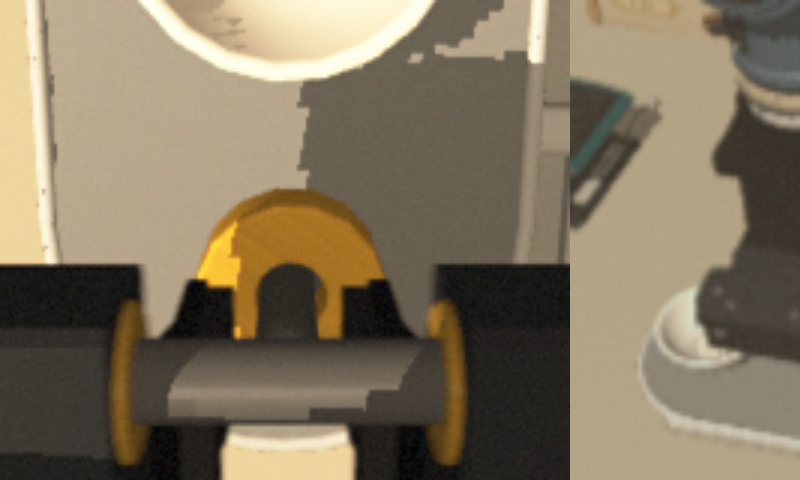

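Emit:
apply_moves --plan "0 0 0 0 0 0;0 0 0 0 0 0;0 0 0 0 0 0;0 0 0 0 0 0;0 0 0 0 0 0;0 0 0 0 0 0" --gripper 0.4

```text
time_s: 5.58
position: [0.5218, 0.1199, 0.0864]
tcp_rot: [[0.985, 0.173, 0.0], [0.173, -0.985, -0.0], [0.0, 0.0, -1.0]]
force: [0.6, -0.1, -0.0]
opening: 0.501
grasp_force: 0.0
```

Run:
```python
from h import *
s=bot.read_state(); b=capture('scene')
print(s['position'],s['force'],s['opening'],s['grasp_force'])
R=np.array(s['tcp_rot']);p=np.array(s['position'])
o=s['opening']*.0435
for y in(-o,o):
  for z in(0,-.02,-.04): print(y,z,proj('scene',p+R@[0,y,z]))
for q in ([.5215,.1185,.099],[.5215,.1185,.129],[.5215,.1185,.081]): print(q,proj('scene',q))
cv2.imwrite("pics/s5.png",cv2.resize(b[200:310,230:340],(600,600),interpolation=cv2.INTER_CUBIC)[:,:,::-1])
```

```text
[0.5218 0.1199 0.0864] [ 0.5884 -0.0969 -0.0339] 0.5014887144169897 0.0
-0.02181475907713905 0 [283.083  278.8398]
-0.02181475907713905 -0.02 [282.4357 273.3193]
-0.02181475907713905 -0.04 [281.7695 267.638 ]
0.02181475907713905 0 [288.3538 265.3393]
0.02181475907713905 -0.02 [287.8034 259.8372]
0.02181475907713905 -0.04 [287.2375 254.1809]
[0.5215, 0.1185, 0.099] [285.7608 268.1319]
[0.5215, 0.1185, 0.129] [284.8507 259.6549]
[0.5215, 0.1185, 0.081] [286.2888 273.0494]
```

View pics/s5.png

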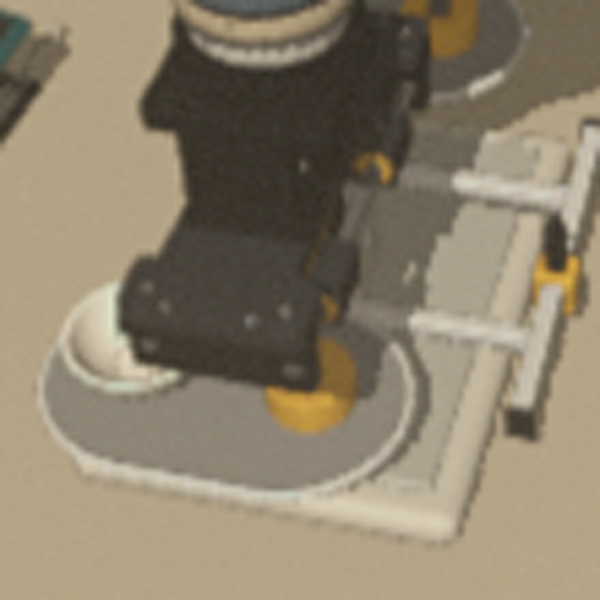

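Run:
```python
from h import *
s=bot.read_state()
R=np.array(s['tcp_rot']);p=np.array(s['position'])
f=lambda q:(proj('scene',q)-[230,200])*600/110
for dz in(0,-.03):
  for x in(-.0375,.0375):
    for y in(-.095,-.075): print('body',dz,x,y,f(p+R@[x,y,-.07+dz]))
  for x in (-.0095,.0095): print('finger',dz,x,f(p+R@[x,-.022,dz]),f(p+R@[x,-.037,dz]))
print(f([.5215,.1185,.099]),f([.5215,.1185,.129]))
# wrist: same features, from wrist camera
for z in (0,-.02,-.04):
  print(z,[proj('wrist',p+R@[x,y,z],s) for x in(-.0095,.0095) for y in(-.0218,)])
# triangulate initial ring top from top image and scene image
im=cv2.imread('pics/scene0.png')[:,:,::-1].copy()
e=brass(im,(270,255,305,285));print(e)
im=cv2.imread('pics/top0.png')[:,:,::-1].copy(); e2=brass(im,(215,195,250,225));print(e2)
print([ray('scene',e[0],e[1],z) for z in(.07,.08,.09,.1)],[ray('top',e2[0],e2[1],z) for z in(.07,.08,.09,.1)])
```

```text
body 0 -0.0375 -0.095 [311.4613 474.3578]
body 0 -0.0375 -0.075 [326.3096 434.3692]
body 0 0.0375 -0.095 [129.0144 441.0223]
body 0 0.0375 -0.075 [147.0714 402.4176]
finger 0 -0.0095 [310.1256 434.1207] [299.9785 460.866 ]
finger 0 0.0095 [268.8384 426.7493] [258.1896 453.2804]
body -0.03 -0.0375 -0.095 [305.9075 423.4871]
body -0.03 -0.0375 -0.075 [321.227  383.5423]
body -0.03 0.0375 -0.095 [119.1379 390.3342]
body -0.03 0.0375 -0.075 [137.818  351.8018]
finger -0.03 -0.0095 [305.2226 388.603 ] [294.7854 415.3196]
finger -0.03 0.0095 [263.0635 381.2725] [252.103  407.7709]
[304.15   371.6287] [299.1858 325.3905]
0 [array([284.2435, 235.8881]), array([283.541 , 209.4356])]
-0.02 [array([281.0104, 247.4036]), array([280.1541, 218.4544])]
-0.04 [array([277.038 , 261.5525]), array([275.9714, 229.5926])]
(286.4372158050537, 270.103684425354, (15.72967529296875, 16.405078887939453), (279, 263, 16, 16))
(232.63814735412598, 211.77596473693848, (14.67086410522461, 15.076370239257812), (225, 205, 16, 15))
[array([0.5305, 0.1017, 0.07  ]), array([0.5259, 0.1092, 0.08  ]), array([0.5213, 0.1167, 0.09  ]), array([0.5167, 0.1242, 0.1   ])] [array([0.5244, 0.1243, 0.07  ]), array([0.5229, 0.122 , 0.08  ]), array([0.5213, 0.1197, 0.09  ]), array([0.5198, 0.1174, 0.1   ])]
```

Emit:
apply_moves --plan "0 0 0 0 0 0;0 0 0 0 0 0;0 0 0.1 0 0 0;0 0 0.1 0 0 0;0 0 0.1 0 0 0;0 0 0.1 0 0 0;0 0 0.08 0 0 0;0 0 0.05 0 0 0;0 0 0.03 0 0 0;0 0 0 0 0 0" --gripper 0.3

```text
time_s: 6.47
position: [0.5215, 0.1199, 0.0579]
tcp_rot: [[0.985, 0.173, -0.001], [0.173, -0.985, -0.0], [-0.001, -0.0, -1.0]]
force: [-0.6, 0.4, 0.8]
opening: 0.648
grasp_force: 0.0
```

Run:
```python
from h import *
s=bot.read_state(); im=capture('wrist')
a=cv2.resize(im[170:300,220:410],None,fx=3,fy=3)
b=capture('scene');b=cv2.resize(b[230:310,260:310],None,fx=4.875,fy=4.875)
cv2.imwrite("pics/w6.png",np.hstack([a,b])[:,:,::-1])
print(s['position'],s['force'],s['opening'])
```

```text
[0.5215 0.1199 0.0579] [-0.6067  0.3995  0.8477] 0.6481167445121031
```

View pics/w6.png

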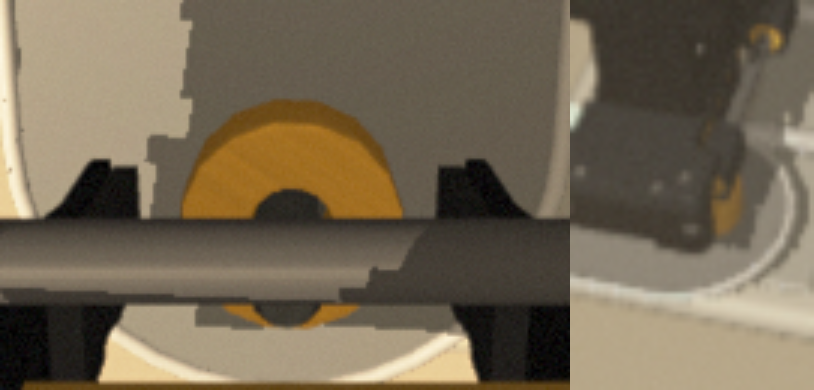

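Emit:
apply_moves --plan "0 0.006 0.04 0 0 0;0 0 0.04 0 0 0;0 0 0.04 0 0 0;0 0 0 0 0 0;0 0 0 0 0 0"

```text
time_s: 6.98
position: [0.5217, 0.1196, 0.0522]
tcp_rot: [[0.985, 0.173, -0.0], [0.173, -0.985, -0.0], [-0.0, -0.0, -1.0]]
force: [-0.2, -0.1, -0.0]
opening: 0.648
grasp_force: 0.0
```

Emit:
apply_moves --plan "0 0 0.03 0 0 0;0 0 0.01 0 0 0;0 0 0 0 0 0;0 0 0 0 0 0;0 0 0 0 0 0" --gripper 0.06

```text
time_s: 7.4
position: [0.5218, 0.1196, 0.0504]
tcp_rot: [[0.985, 0.173, 0.0], [0.173, -0.985, 0.0], [0.0, -0.0, -1.0]]
force: [-0.8, -0.6, 0.2]
opening: 0.531
grasp_force: 0.0
```

Emit:
apply_moves --plan "0 0 0 0 0 0;0 0 0 0 0 0;0 0 0 0 0 0" --gripper -0.15

```text
time_s: 7.65
position: [0.5219, 0.1196, 0.0504]
tcp_rot: [[0.985, 0.173, 0.0], [0.173, -0.985, -0.0], [0.0, 0.0, -1.0]]
force: [0.2, -0.6, 0.9]
opening: 0.473
grasp_force: 30.0
```

Emit:
apply_moves --plan "0 0 -0.02 0 0 0;0 0 -0.06 0 0 0;0 0 -0.1 0 0 0;0 0 -0.1 0 0 0"

```text
time_s: 7.98
position: [0.5217, 0.1196, 0.0647]
tcp_rot: [[0.985, 0.173, -0.0], [0.173, -0.985, 0.0], [-0.0, -0.0, -1.0]]
force: [1.5, -0.1, -0.6]
opening: 0.475
grasp_force: 30.0
```

Emit:
apply_moves --plan "0 0 -0.15 0 0 0;0 0 -0.2 0 0 0;0 0 -0.25 0 0 0;0 0 -0.3 0 0 0;0 0 -0.35 0 0 0;0 0 -0.35 0 0 0;0 0 0 0 0 0;0 0 0 0 0 0"

```text
time_s: 8.65
position: [0.5228, 0.1197, 0.1459]
tcp_rot: [[0.985, 0.174, 0.004], [0.174, -0.985, 0.0], [0.003, 0.001, -1.0]]
force: [0.9, -0.2, -1.2]
opening: 0.474
grasp_force: 30.0
```

Run:
```python
from h import *
s=bot.read_state(); im=capture('wrist')
cv2.imwrite("pics/w7.png",im[:,:,::-1])
e=brass(im,(460,140,620,230));print(e,s['position'],s['force'])
for z in(.115,.12): print(ray('wrist',e[0],e[1],z,s))
```

```text
(606.833984375, 207.11741638183594, (44.34331512451172, 55.64854431152344), (580, 184, 40, 43)) [0.5228 0.1197 0.1459] [ 0.9055 -0.206  -1.2018]
[ 0.5648 -0.1036  0.115 ]
[ 0.5653 -0.0985  0.12  ]
```

View pics/w7.png

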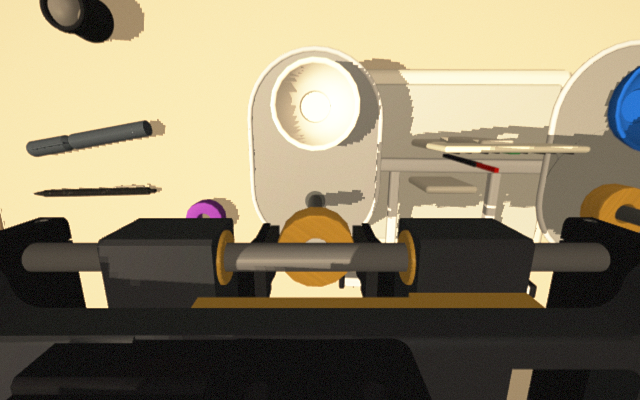

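Run:
```python
import cv2
im=cv2.imread('pics/w7.png'); g=im.max(2)
for v in range(186,214): print(v,' '.join('%3d'%x for x in g[v,300:334]))
```

```text
186 212 211 211 210 211 210 211 209 212 210 210 209 213 210 210 211 210 209 208 211 211 211 211 211 209 208 210 212 212 211 212 210 211 211
187 211 211 212 212 208 210 212 210 208 212 212 214 210 212 210 210 211 212 211 210 212 209 210 209 207 213 210 209 210 209 210 210 212 212
188 215 211 212 210 212 209 210 211 211 210 210 214 210 211 212 210 209 209 210 212 209 211 210 213 210 211 209 212 210 212 212 209 208 211
189 213 209 210 213 212 210 210 213 211 210 212 210 212 215 213 212 210 214 210 209 213 212 209 213 207 212 209 213 210 211 211 209 212 211
190 210 210 209 211 210 209 211 210 212 212 209 208 205 204 202 202 202 202 206 209 212 210 211 212 209 211 211 212 211 211 212 211 212 214
191 212 209 212 213 208 212 209 209 211 209 204 185 164 145 133 136 144 160 173 193 206 210 211 208 212 211 210 208 208 212 213 213 211 211
192 209 209 209 209 210 212 212 214 209 184 157 130 128 124 124 124 125 121 122 130 157 198 212 212 211 212 187 186 184 200 203 200 201 201
193 211 210 211 209 211 208 213 203 172 135 128 126 121 123 123 122 121 119 117 121 123 151 194 207 214 207 141 125 126 
[... 2119 characters left out ...]

209 205 198 168 165 140 130 132 128 130 132 132 134 130 134 130 131 132 132 129 130 128 131 130 129 130 130 131 133 149 184 198 202 210 213
210 160 139 128 132 129 128 129 133 135 131 134 133 134 133 134 134 132 132 131 131 132 134 129 133 129 132 130 126 129 133 136 164 196 203
211 128 128 127 128 128 128 130 133 130 134 133 134 131 132 133 135 136 128 132 135 134 133 135 132 133 130 132 132 129 126 123 132 133 149
212 129 131 132 134 132 134 133 134 133 134 132 135 131 131 132 133 129 134 135 134 136 133 136 134 132 131 130 131 131 130 127 128 129 126
213 131 132 130 129 132 132 134 131 133 133 134 135 135 135 135 134 134 130 131 133 132 131 135 135 135 135 132 133 131 129 131 131 130 129
```

Emit:
apply_moves --plan "0 0.3 -0.2 0 0 0;0 0.5 -0.24 0 0 0;0 0.6 0 0 0 0;0 0.6 0 0 0 0;0 0.6 0 0 0 0;0 0.6 0 0 0 0;0 0.6 0 0 0 0;0 0.5 0 0 0 0;0 0.3 0 0 0 0;0 0.2 0 0 0 0"

```text
time_s: 9.53
position: [0.563, -0.1183, 0.1652]
tcp_rot: [[0.985, 0.172, -0.002], [0.172, -0.985, 0.001], [-0.002, -0.001, -1.0]]
force: [-0.4, 0.6, -1.0]
opening: 0.483
grasp_force: 30.0
```

Emit:
apply_moves --plan "0 0 0 0 0 0;0 0 0 0 0 0;0 0 0 0 0 0;0 0 0 0 0 0"

```text
time_s: 9.87
position: [0.563, -0.1151, 0.1662]
tcp_rot: [[0.985, 0.175, -0.001], [0.175, -0.985, 0.001], [-0.001, -0.001, -1.0]]
force: [-0.1, -0.1, -1.2]
opening: 0.476
grasp_force: 30.0
```

Run:
```python
from h import *
s=bot.read_state(); im=capture('wrist')
cv2.imwrite("pics/w8.png",im[:,:,::-1])
print(s['position'],s['tcp_rot'],s['force'])
g=im.max(2)
for v in range(178,214): print(v,' '.join('%3d'%x for x in g[v,296:336]))
```

```text
[ 0.563  -0.1151  0.1662] [[ 0.9845  0.1752 -0.0009]
 [ 0.1752 -0.9845  0.0007]
 [-0.0007 -0.0008 -1.    ]] [-0.1497 -0.1166 -1.2092]
178 202 204 204 205 203 207 207 204 204 201 201 194 174 162 148 142 141 134 130 125 124 124 123 129 131 121 124 120 120 119 119 117 119 115 116 119 118 118 116 117
179 205 203 204 204 205 206 205 205 200 193 177 157 146 141 140 134 137 133 127 128 128 127 124 122 125 125 124 124 121 124 123 118 117 118 117 117 118 118 115 120
180 203 206 203 204 205 206 196 195 184 164 160 151 151 155 151 153 159 167 169 168 167 175 175 149 138 129 122 121 125 123 120 121 120 116 117 118 115 117 120 119
181 202 203 204 204 203 198 162 167 163 160 162 186 216 221 222 231 238 251 252 250 248 255 254 232 224 184 168 144 129 124 124 124 120 118 121 120 119 117 119 118
182 206 205 202 202 196 180 172 169 169 186 223 254 255 255 255 255 255 255 255 255 255 255 255 255 255 255 251 226 187 168 142 136 124 120 115 118 115 116 116 120
183 204 204 201 199 184 177 176 190 212 253 255 255 255 255 255 255 255 255 255 254 254 254 254 254 255 255 255 255 255 249 222 212 159 125 122 11
[... 4237 characters left out ...]
 124 123 125 138 163 177 184 184 187 184 183
210 255 255 255 238 223 163 133 131 120 123 125 130 123 128 129 131 130 127 128 127 125 128 130 125 129 123 126 124 123 126 125 124 126 125 130 150 167 182 201 186
211 255 231 163 135 128 116 121 121 124 123 124 125 127 126 125 128 127 127 130 131 128 127 129 127 127 127 124 125 128 128 124 121 125 122 124 121 129 169 236 193
212 161 133 120 119 123 127 124 130 128 129 126 129 129 132 131 129 126 127 127 130 125 129 128 128 131 126 127 128 127 126 128 125 126 122 126 122 121 126 141 173
213 118 120 124 125 122 127 124 127 130 130 128 126 131 127 129 129 130 130 127 126 130 130 127 129 130 130 131 129 129 129 127 127 129 126 126 120 124 121 119 124
```

Emit:
apply_moves --plan "0.02 0 0.15 0 0 0;0 0 0.2 0 0 0;0 0 0.2 0 0 0;0 0 0.15 0 0 0;0 0 0.1 0 0 0;0 0 0.06 0 0 0;0 0 0 0 0 0;0 0 0 0 0 0;0 0 0 0 0 0"

```text
time_s: 10.67
position: [0.5648, -0.1168, 0.1236]
tcp_rot: [[0.985, 0.173, 0.001], [0.173, -0.985, -0.0], [0.001, 0.0, -1.0]]
force: [0.2, -0.2, -0.4]
opening: 0.475
grasp_force: 30.0
```

Run:
```python
from h import *
s=bot.read_state(); im=capture('wrist')
cv2.imwrite("pics/w9.png",im[:,:,::-1])
print(s['position'],s['force'])
g=im.max(2)
for v in range(186,234,2): print(v,' '.join('%3d'%x for x in g[v,296:338]))
```

```text
[ 0.5648 -0.1168  0.1236] [ 0.2135 -0.2329 -0.4131]
186 203 206 206 204 207 204 203 203 204 205 205 204 202 203 204 202 205 201 203 201 202 204 205 203 206 204 206 200 201 204 204 207 205 203 201 204 201 203 204 201 138 117
188 207 206 204 203 204 203 203 204 204 203 203 205 204 205 203 203 200 201 198 197 201 205 196 136 123 126 125 125 124 121 127 123 126 125 126 132 188 192 192 193 127 114
190 201 205 202 205 204 205 201 193 175 171 171 157 155 143 136 132 129 126 123 125 128 132 132 118 118 119 123 117 120 118 117 118 117 117 117 114 117 116 118 117 117 118
192 206 206 203 200 177 161 154 150 145 144 142 139 134 133 126 125 126 129 129 125 124 125 126 130 124 128 124 122 122 121 123 118 120 120 118 117 119 119 118 119 118 116
194 188 160 168 167 163 161 155 155 157 147 159 161 175 180 185 195 195 190 204 204 158 143 136 130 128 124 125 128 123 127 126 123 121 119 119 118 116 117 117 118 120 118
196 179 175 167 168 173 208 253 255 255 255 255 255 255 255 255 255 255 255 255 255 255 255 255 255 204 163 150 142 136 129 130 125 123 121 122 123 117 118 119 118 117 116
198 179 208 236 
[... 2379 characters left out ...]
 190 188 184
226 184 183 182 186 183 185 182 186 186 187 185 186 184 186 186 188 186 186 187 185 185 187 187 188 188 186 187 191 188 185 184 184 184 189 185 186 184 186 189 188 187 191
228 192 192 187 182 182 182 180 183 185 186 186 185 182 183 185 187 188 189 188 187 188 188 187 184 185 186 186 189 189 186 186 185 187 186 181 184 185 185 187 189 184 190
230 189 188 189 192 190 186 184 183 181 179 180 183 183 185 184 185 183 186 185 183 189 188 186 185 185 187 185 185 189 187 189 190 185 186 184 189 186 184 184 185 187 185
232 187 187 188 188 189 190 190 188 183 179 181 181 180 183 182 184 186 182 183 182 183 186 184 186 187 185 184 184 184 183 186 185 188 186 189 187 186 188 184 184 188 185
```

Run:
```python
from h import *
for n in('w8','w9'):
    im=cv2.imread(f'pics/{n}.png')[:,:,::-1].copy(); h=cv2.cvtColor(im,cv2.COLOR_RGB2HSV)
    m=cv2.inRange(h,(12,150,60),(32,255,255))
    for v in range(186,240,4):
        x=np.where(m[v,250:390])[0]+250
        r=np.split(x,np.where(np.diff(x)>2)[0]+1) if len(x) else []
        print(n,v,[(int(q[0]),int(q[-1])) for q in r])
s=bot.read_state();print(s['position'],s['time_s'])
```

```text
w8 186 [(298, 333)]
w8 190 [(295, 336)]
w8 194 [(293, 338)]
w8 198 [(292, 309), (321, 339)]
w8 202 [(291, 307), (324, 339)]
w8 206 [(291, 308), (324, 339)]
w8 210 [(292, 339)]
w8 214 [(293, 338)]
w8 218 [(290, 341)]
w8 222 [(286, 345)]
w8 226 [(284, 347)]
w8 230 [(282, 348)]
w8 234 [(281, 350)]
w8 238 [(279, 310), (320, 352)]
w9 186 []
w9 190 [(309, 317)]
w9 194 [(298, 327)]
w9 198 [(293, 333)]
w9 202 [(290, 335)]
w9 206 [(287, 337)]
w9 210 [(286, 339)]
w9 214 [(285, 340)]
w9 218 [(283, 341)]
w9 222 [(283, 345)]
w9 226 [(284, 347)]
w9 230 [(282, 349)]
w9 234 [(281, 350)]
w9 238 [(278, 352)]
[ 0.5649 -0.1168  0.1238] 10.7167
```

Emit:
apply_moves --plan "0 -0.036 0 0 0 0;0 0 0 0 0 0;0 0 0 0 0 0;0 0 0 0 0 0;0 0 0 0 0 0"

```text
time_s: 11.13
position: [0.5642, -0.1148, 0.1235]
tcp_rot: [[0.985, 0.173, 0.0], [0.173, -0.985, -0.0], [0.0, 0.0, -1.0]]
force: [0.6, 0.1, -1.1]
opening: 0.472
grasp_force: 30.0
```

Run:
```python
from h import *
s=bot.read_state();print(s['position'],s['force']); im=capture('wrist');h=cv2.cvtColor(im,cv2.COLOR_RGB2HSV)
m=cv2.inRange(h,(12,150,60),(32,255,255))
for v in range(194,240,4):
        x=np.where(m[v,250:390])[0]+250
        r=np.split(x,np.where(np.diff(x)>2)[0]+1) if len(x) else []
        print(v,[(int(q[0]),int(q[-1])) for q in r])
```

```text
[ 0.5642 -0.1148  0.1235] [ 0.5506  0.1122 -1.1263]
194 [(300, 331)]
198 [(295, 335)]
202 [(292, 338)]
206 [(290, 340)]
210 [(289, 342)]
214 [(287, 343)]
218 [(286, 344)]
222 [(286, 345)]
226 [(284, 347)]
230 [(282, 349)]
234 [(281, 350)]
238 [(279, 312), (318, 352)]
```

Emit:
apply_moves --plan "0 0 0.04 0 0 0;0 0 0.05 0 0 0;0 0 0.05 0 0 0;0 0 0.05 0 0 0;0 0 0 0 0 0"

```text
time_s: 11.6
position: [0.5636, -0.1146, 0.1131]
tcp_rot: [[0.985, 0.173, -0.001], [0.173, -0.985, 0.001], [-0.001, -0.001, -1.0]]
force: [-0.5, 0.6, 0.2]
opening: 0.478
grasp_force: 30.0
```

Emit:
apply_moves --plan "0 0 0.04 0 0 0;0 0 0.04 0 0 0;0 0 0.04 0 0 0;0 0 0 0 0 0"

```text
time_s: 11.93
position: [0.5638, -0.1147, 0.1074]
tcp_rot: [[0.985, 0.173, -0.001], [0.173, -0.985, 0.0], [-0.001, -0.0, -1.0]]
force: [-0.6, 0.5, 0.3]
opening: 0.477
grasp_force: 30.0
```

Emit:
apply_moves --plan "0 0 0.06 0 0 0;0 0 0.06 0 0 0;0 0 0.06 0 0 0;0 0 0.06 0 0 0;0 0 0 0 0 0;0 0 0 0 0 0"

```text
time_s: 12.43
position: [0.5639, -0.1147, 0.0955]
tcp_rot: [[0.985, 0.173, -0.001], [0.173, -0.985, 0.0], [-0.001, -0.0, -1.0]]
force: [-0.4, -0.3, -0.8]
opening: 0.474
grasp_force: 30.0
```

Emit:
apply_moves --plan "0 0 0.02 0 0 0;0 0 0.02 0 0 0;0 0 0.01 0 0 0;0 0 0 0 0 0;0 0 0 0 0 0"

```text
time_s: 12.85
position: [0.5642, -0.1148, 0.0934]
tcp_rot: [[0.985, 0.174, 0.0], [0.174, -0.985, -0.0], [0.0, 0.0, -1.0]]
force: [-0.6, -0.6, -0.6]
opening: 0.476
grasp_force: 30.0
```

Continue in half-millimetre steps until contact shows.

Emit:
apply_moves --plan "0 0 0.01 0 0 0;0 0 0.01 0 0 0;0 0 0.01 0 0 0;0 0 0 0 0 0;0 0 0 0 0 0"

```text
time_s: 13.27
position: [0.5641, -0.1147, 0.0918]
tcp_rot: [[0.985, 0.173, -0.0], [0.173, -0.985, 0.0], [-0.0, -0.0, -1.0]]
force: [-0.2, -0.7, -0.1]
opening: 0.478
grasp_force: 30.0
```

Emit:
apply_moves --plan "0 0 0.01 0 0 0;0 0 0.01 0 0 0;0 0 0 0 0 0;0 0 0 0 0 0"

```text
time_s: 13.6
position: [0.5641, -0.1148, 0.0908]
tcp_rot: [[0.985, 0.174, -0.0], [0.174, -0.985, 0.0], [-0.0, -0.0, -1.0]]
force: [-0.1, -0.5, -0.6]
opening: 0.474
grasp_force: 30.0
```

Emit:
apply_moves --plan "0 0 0.006 0 0 0;0 0 0 0 0 0"

```text
time_s: 13.77
position: [0.5641, -0.1148, 0.0905]
tcp_rot: [[0.985, 0.173, -0.0], [0.173, -0.985, 0.0], [-0.0, -0.0, -1.0]]
force: [0.0, 0.9, 0.1]
opening: 0.474
grasp_force: 30.0
```

Emit:
apply_moves --plan "0 0 0 0 0 0;0 0 0 0 0 0;0 0 0 0 0 0;0 0 0 0 0 0;0 0 0 0 0 0" --gripper 0.3

```text
time_s: 14.18
position: [0.5642, -0.1148, 0.0906]
tcp_rot: [[0.985, 0.173, 0.0], [0.173, -0.985, -0.0], [0.0, 0.0, -1.0]]
force: [-0.4, -0.1, -0.2]
opening: 0.64
grasp_force: 0.0
```

Emit:
apply_moves --plan "0 0 -0.05 0 0 0;0 0 -0.1 0 0 0;0 0 -0.2 0 0 0;0 0 -0.3 0 0 0;0 0 -0.4 0 0 0;0 0 -0.4 0 0 0;0 0 -0.4 0 0 0;0 0 -0.2 0 0 0;0 0 0 0 0 0;0 0 0 0 0 0"

```text
time_s: 15.02
position: [0.5642, -0.1148, 0.1937]
tcp_rot: [[0.985, 0.174, 0.001], [0.174, -0.985, -0.001], [0.001, 0.001, -1.0]]
force: [0.1, 0.0, -0.2]
opening: 0.65
grasp_force: 0.0
```

Run:
```python
from h import *
s=bot.read_state();print(s['position'],s['force'],s['opening'])
im=capture('wrist');cv2.imwrite('pics/w10.png',im[:,:,::-1]);h=cv2.cvtColor(im,cv2.COLOR_RGB2HSV)
m=cv2.inRange(h,(12,150,60),(32,255,255))
for v in range(150,250,4):
        x=np.where(m[v,250:390])[0]+250
        r=np.split(x,np.where(np.diff(x)>2)[0]+1) if len(x) else []
        print(v,[(int(q[0]),int(q[-1])) for q in r])
t=capture('top');cv2.imwrite('pics/t10.png',t[:,:,::-1])
```

```text
[ 0.5642 -0.1148  0.1937] [ 0.0874  0.0276 -0.1882] 0.6495802070044285
150 []
154 []
158 []
162 []
166 []
170 []
174 []
178 [(303, 327)]
182 [(299, 331)]
186 [(296, 333)]
190 [(295, 336)]
194 [(293, 337)]
198 [(292, 308), (322, 338)]
202 [(292, 308), (323, 338)]
206 [(292, 308), (323, 338)]
210 [(294, 310), (321, 337)]
214 [(295, 335)]
218 [(299, 331)]
222 [(305, 326)]
226 []
230 []
234 []
238 []
242 []
246 []
```

Emit:
apply_moves --plan "-0.15 -0.27 0 0 0 0;-0.3 -0.53 0 0 0 0;-0.35 -0.62 0 0 0 0;-0.35 -0.62 0 0 0 0;-0.35 -0.62 0 0 0 0;-0.2 -0.35 0 0 0 0;-0.11 -0.19 0 0 0 0;0 0 0 0 0 0;0 0 0 0 0 0" --gripper -1

```text
time_s: 15.87
position: [0.4479, 0.0268, 0.1928]
tcp_rot: [[0.985, 0.174, 0.001], [0.174, -0.985, -0.001], [0.0, 0.001, -1.0]]
force: [0.6, 0.1, 0.1]
opening: 0.062
grasp_force: 0.0
```

```bash
cat >> h.py <<'E'
def blobs(im,box,lo,hi,amin=2):
    x0,y0,x1,y1=box; h=cv2.cvtColor(np.ascontiguousarray(im[y0:y1,x0:x1]),cv2.COLOR_RGB2HSV)
    m=cv2.inRange(h,lo,hi); n,_,st,c=cv2.connectedComponentsWithStats(m)
    return [(c[i].round(1)+[x0,y0],st[i].tolist()) for i in range(1,n) if st[i,4]>=amin]
RED=((170,90,50),(179,255,255)); RED2=((0,140,50),(6,255,255)); GRN=((45,70,30),(85,255,255))
E
python3 - <<'E'
from h import *
s=bot.read_state();print(s['position'],s['force'],s['opening'])
w=capture('wrist');t=capture('top');cv2.imwrite('pics/w11.png',w[:,:,::-1]);cv2.imwrite('pics/t11.png',t[:,:,::-1])
t10=cv2.imread('pics/t10.png')[:,:,::-1]; w10=cv2.imread('pics/w10.png')[:,:,::-1]
t0=cv2.imread('pics/top0.png')[:,:,::-1]
for n,im,b in(('t0',t0,(250,165,300,195)),('t10',t10,(250,165,300,195)),('t11',t,(250,165,300,195)),('w10',w10,(0,0,640,215)),('w11',w,(200,0,640,240))):
    for k,c in(('R',RED),('R2',RED2),('G',GRN)): print(n,k,blobs(im,b,*c))
print('black knob',ray('top',283,238.5,.107), 'brass in wrist', blobs(w,(200,150,500,300),(12,150,60),(32,255,255),15))
E
```

```text
[0.4479 0.0268 0.1928] [0.6264 0.0602 0.1068] 0.06238445946333817
t0 R []
t0 R2 []
t0 G []
t10 R []
t10 R2 []
t10 G []
t11 R []
t11 R2 []
t11 G [(array([272.5, 179. ]), [22, 14, 2, 1, 2])]
w10 R []
w10 R2 [(array([156.1, 159.5]), [147, 156, 22, 8, 75])]
w10 G [(array([156.8, 147.5]), [153, 147, 9, 2, 17])]
w11 R [(array([359.3,  42. ]), [159, 41, 2, 3, 3])]
w11 R2 [(array([361.5,  34.2]), [159, 27, 6, 16, 67]), (array([359.5,  44. ]), [159, 44, 2, 1, 2])]
w11 G [(array([373.2,  16.9]), [166, 11, 15, 13, 116])]
black knob [ 0.4498 -0.0102  0.107 ] brass in wrist [(array([345. , 182.9]), [137, 25, 17, 22, 228]), (array([288.4, 257.5]), [85, 80, 9, 55, 312]), (array([342.7, 257.4]), [138, 80, 9, 55, 348]), (array([356.7, 296.7]), [0, 143, 261, 7, 1225])]
```

Emit:
apply_moves --plan "0.04 0 0.2 0 0 0;0 0 0.4 0 0 0;0 0 0.5 0 0 0;0 0 0.5 0 0 0;0 0 0.5 0 0 0;0 0 0.36 0 0 0;0 0 0.15 0 0 0;0 0 0.05 0 0 0;0 0 0 0 0 0;0 0 0 0 0 0"

```text
time_s: 16.8
position: [0.4504, 0.0269, 0.0606]
tcp_rot: [[0.985, 0.173, 0.002], [0.173, -0.985, -0.0], [0.002, 0.001, -1.0]]
force: [0.3, 0.3, -0.6]
opening: 0.007
grasp_force: 0.0
```

Emit:
apply_moves --plan "0 0.04 0 0 0 0;0 0.04 0 0 0 0;0 0.04 0 0 0 0;0 0.04 0 0 0 0;0 0 0 0 0 0"

```text
time_s: 17.22
position: [0.4511, 0.0191, 0.0605]
tcp_rot: [[0.985, 0.173, 0.001], [0.173, -0.985, -0.0], [0.001, 0.001, -1.0]]
force: [0.3, 0.9, -0.8]
opening: 0.004
grasp_force: 0.0
```

Emit:
apply_moves --plan "0 0.03 0 0 0 0;0 0.03 0 0 0 0;0 0.03 0 0 0 0;0 0.03 0 0 0 0;0 0.03 0 0 0 0;0 0.03 0 0 0 0"

```text
time_s: 17.72
position: [0.4519, 0.0111, 0.0601]
tcp_rot: [[0.985, 0.173, -0.001], [0.173, -0.985, 0.001], [-0.0, -0.001, -1.0]]
force: [-0.4, 3.0, 1.9]
opening: 0.005
grasp_force: 1.6
```

Emit:
apply_moves --plan "0 0.04 0 0 0 0;0 0.04 0 0 0 0;0 0.04 0 0 0 0;0 0.04 0 0 0 0;0 0 0 0 0 0"

```text
time_s: 18.13
position: [0.4534, 0.0025, 0.0599]
tcp_rot: [[0.985, 0.173, -0.0], [0.173, -0.985, -0.0], [-0.0, -0.0, -1.0]]
force: [-0.2, 2.7, 0.9]
opening: 0.004
grasp_force: 1.0
```

Emit:
apply_moves --plan "0 0.05 0 0 0 0;0 0.05 0 0 0 0;0 0.05 0 0 0 0;0 0.05 0 0 0 0;0 0.05 0 0 0 0;0 0.05 0 0 0 0;0 0.05 0 0 0 0;0 0.04 0 0 0 0;0 0 0 0 0 0"

```text
time_s: 18.88
position: [0.4568, -0.0168, 0.06]
tcp_rot: [[0.985, 0.173, -0.0], [0.173, -0.985, -0.0], [-0.0, 0.0, -1.0]]
force: [-1.2, 3.1, -1.1]
opening: 0.007
grasp_force: 0.9
```

Emit:
apply_moves --plan "0 -0.08 0 0 0 0;0 -0.1 0 0 0 0;0 0 -0.3 0 0 0;0 0 -0.5 0 0 0;0 0.02 -0.6 0 0 0;0 0.06 -0.6 0 0 0;0 0.06 -0.5 0 0 0;0 0.04 -0.17 0 0 0;0 0 0 0 0 0;0 0 0 0 0 0"

```text
time_s: 19.72
position: [0.4568, -0.0164, 0.1934]
tcp_rot: [[0.985, 0.174, 0.001], [0.174, -0.985, -0.0], [0.0, 0.001, -1.0]]
force: [0.4, -0.0, 0.2]
opening: 0.006
grasp_force: 0.0
```

```bash
cat > look.py <<'E'
from h import *
import sys
s=bot.read_state();w=capture('wrist');cv2.imwrite(f'pics/{sys.argv[1]}.png',w[:,:,::-1])
print(s['time_s'],s['position'],s['tcp_rot'][0])
b=(200,0,440,110); h=cv2.cvtColor(np.ascontiguousarray(w[0:110]),cv2.COLOR_RGB2HSV)
print('G',blobs(w,b,*GRN)); print('R',blobs(w,b,*RED),blobs(w,b,*RED2))
m=cv2.inRange(h,*RED)|cv2.inRange(h,*RED2)
for v in range(0,60,2):
    x=np.where(m[v,200:440])[0]+200
    g=np.where(cv2.inRange(h,*GRN)[v,200:440])[0]+200
    if len(x) or len(g): print(v,(x.min(),x.max()) if len(x) else '', (g.min(),g.max()) if len(g) else '')
print('rider',blobs(w,(270,150,362,215),(12,150,60),(32,255,255),15))
E
python3 look.py l1
```

```text
19.7167 [ 0.4568 -0.0164  0.1934] [0.9848 0.1736 0.0006]
G [(array([310.4,  20.4]), [106, 15, 9, 12, 99])]
R [(array([303. ,  46.5]), [103, 46, 1, 2, 2])] [(array([300.6,  38.1]), [97, 30, 9, 18, 68])]
16  (np.int64(306), np.int64(314))
18  (np.int64(307), np.int64(314))
20  (np.int64(307), np.int64(314))
22  (np.int64(307), np.int64(314))
24  (np.int64(307), np.int64(314))
26  (np.int64(307), np.int64(314))
30 (np.int64(299), np.int64(299)) 
32 (np.int64(297), np.int64(300)) 
34 (np.int64(297), np.int64(301)) 
36 (np.int64(298), np.int64(302)) 
38 (np.int64(299), np.int64(302)) 
40 (np.int64(300), np.int64(303)) 
42 (np.int64(301), np.int64(304)) 
44 (np.int64(301), np.int64(304)) 
46 (np.int64(302), np.int64(305)) 
rider [(array([327.2, 184.9]), [48, 27, 17, 23, 227])]
```

Emit:
apply_moves --plan "0 -0.08 0.2 0 0 0;0 -0.08 0.4 0 0 0;0 0 0.5 0 0 0;0 0 0.5 0 0 0;0 0 0.5 0 0 0;0 0 0.36 0 0 0;0 0 0.15 0 0 0;0 0 0.05 0 0 0;0 0.04 0 0 0 0;0 0.05 0 0 0 0"

```text
time_s: 20.6
position: [0.4556, -0.0123, 0.0605]
tcp_rot: [[0.985, 0.173, -0.002], [0.173, -0.985, 0.001], [-0.002, -0.002, -1.0]]
force: [-0.1, 3.3, -2.1]
opening: 0.01
grasp_force: 1.5
```

Emit:
apply_moves --plan "0 0.04 0 0 0 0;0 0.03 0 0 0 0;0 0.04 0 0 0 0;0 0.05 0 0 0 0;0 0.05 0 0 0 0;0 0.05 0 0 0 0;0 0.05 0 0 0 0;0 0.05 0 0 0 0;0 0.05 0 0 0 0;0 0 0 0 0 0"

```text
time_s: 21.43
position: [0.46, -0.0337, 0.0605]
tcp_rot: [[0.985, 0.173, -0.0], [0.173, -0.985, -0.0], [-0.0, 0.0, -1.0]]
force: [-0.7, 1.3, -1.5]
opening: 0.006
grasp_force: 0.9
```

Emit:
apply_moves --plan "0 -0.08 0 0 0 0;0 -0.1 0 0 0 0;0 0 -0.3 0 0 0;0 0 -0.5 0 0 0;0 0 -0.6 0 0 0;0 0 -0.6 0 0 0;0 0 -0.5 0 0 0;0 -0.1 -0.17 0 0 0;0 -0.06 0 0 0 0;0 0 0 0 0 0"

```text
time_s: 22.27
position: [0.4563, -0.0156, 0.1938]
tcp_rot: [[0.985, 0.174, -0.0], [0.174, -0.985, -0.0], [-0.0, -0.0, -1.0]]
force: [0.8, 0.9, -0.6]
opening: 0.006
grasp_force: 0.0
```

Emit:
apply_moves --plan "0 0 0 0 0 0;0 0 0 0 0 0;0 0 0 0 0 0;0 0 0 0 0 0;0 0 0 0 0 0;0 0 0 0 0 0;0 0 0 0 0 0;0 0 0 0 0 0;0 0 0 0 0 0;0 0 0 0 0 0"

```text
time_s: 23.1
position: [0.457, -0.0164, 0.1941]
tcp_rot: [[0.985, 0.173, 0.0], [0.173, -0.985, -0.0], [0.0, 0.0, -1.0]]
force: [0.4, -0.4, 0.5]
opening: 0.007
grasp_force: 0.0
```

```bash
python3 look.py l2
```

```text
23.1 [ 0.457  -0.0164  0.1941] [0.9848 0.1734 0.0002]
G [(array([310.5,  20.3]), [106, 15, 10, 12, 98])]
R [(array([303.5,  43.5]), [103, 43, 2, 2, 2])] [(array([300.6,  37.9]), [97, 30, 9, 18, 69])]
16  (np.int64(306), np.int64(314))
18  (np.int64(307), np.int64(314))
20  (np.int64(307), np.int64(314))
22  (np.int64(307), np.int64(314))
24  (np.int64(307), np.int64(314))
26  (np.int64(308), np.int64(314))
30 (np.int64(299), np.int64(299)) 
32 (np.int64(297), np.int64(300)) 
34 (np.int64(297), np.int64(301)) 
36 (np.int64(298), np.int64(302)) 
38 (np.int64(299), np.int64(302)) 
40 (np.int64(300), np.int64(303)) 
42 (np.int64(301), np.int64(304)) 
44 (np.int64(301), np.int64(304)) 
46 (np.int64(302), np.int64(305)) 
rider [(array([342., 185.]), [64, 27, 17, 22, 227])]
```

Emit:
apply_moves --plan "0 0.1 0.2 0 0 0;0 0.1 0.4 0 0 0;0 0 0.5 0 0 0;0 0 0.5 0 0 0;0 0 0.5 0 0 0;0 0 0.36 0 0 0;0 0 0.15 0 0 0;0 0 0.05 0 0 0;0 0.03 0 0 0 0;0 0.03 0 0 0 0"

```text
time_s: 23.98
position: [0.4588, -0.0287, 0.0615]
tcp_rot: [[0.985, 0.173, -0.001], [0.173, -0.985, 0.001], [-0.001, -0.001, -1.0]]
force: [-1.4, 3.2, -2.0]
opening: 0.006
grasp_force: 1.5
```

Emit:
apply_moves --plan "0 0.04 0 0 0 0;0 0.04 0 0 0 0;0 0.04 0 0 0 0;0 0.05 0 0 0 0;0 0.05 0 0 0 0;0 0.05 0 0 0 0;0 0.05 0 0 0 0;0 0.01 0 0 0 0;0 0 0 0 0 0"

```text
time_s: 24.73
position: [0.4622, -0.0458, 0.0611]
tcp_rot: [[0.985, 0.173, 0.0], [0.173, -0.985, -0.0], [0.0, 0.0, -1.0]]
force: [-1.3, 1.8, -0.8]
opening: 0.002
grasp_force: 1.0
```

Emit:
apply_moves --plan "0 -0.08 0 0 0 0;0 -0.1 0 0 0 0;0 0 -0.3 0 0 0;0 0 -0.5 0 0 0;0 0 -0.6 0 0 0;0 -0.1 -0.6 0 0 0;0 -0.1 -0.5 0 0 0;0 -0.12 -0.17 0 0 0;0 -0.09 0 0 0 0;0 0 0 0 0 0"

```text
time_s: 25.57
position: [0.4563, -0.0154, 0.1943]
tcp_rot: [[0.985, 0.175, 0.0], [0.175, -0.985, -0.0], [0.0, 0.0, -1.0]]
force: [-0.4, -0.8, -0.1]
opening: 0.005
grasp_force: 0.0
```

Emit:
apply_moves --plan "0 0 0 0 0 0;0 0 0 0 0 0;0 0 0 0 0 0;0 0 0 0 0 0;0 0 0 0 0 0;0 0 0 0 0 0;0 0 0 0 0 0;0 0 0 0 0 0;0 0 0 0 0 0;0 0 0 0 0 0"

```text
time_s: 26.4
position: [0.4569, -0.0164, 0.1946]
tcp_rot: [[0.985, 0.173, 0.0], [0.173, -0.985, -0.0], [0.0, 0.0, -1.0]]
force: [0.2, 0.5, 0.3]
opening: 0.006
grasp_force: 0.0
```

```bash
python3 look.py l3
```

```text
26.4 [ 0.4569 -0.0164  0.1946] [0.9848 0.1734 0.0001]
G [(array([310.4,  20.8]), [106, 15, 10, 13, 107])]
R [] [(array([300.5,  37.7]), [97, 31, 8, 15, 64])]
16  (np.int64(306), np.int64(315))
18  (np.int64(307), np.int64(314))
20  (np.int64(307), np.int64(314))
22  (np.int64(307), np.int64(314))
24  (np.int64(307), np.int64(314))
26  (np.int64(307), np.int64(314))
32 (np.int64(297), np.int64(300)) 
34 (np.int64(297), np.int64(301)) 
36 (np.int64(298), np.int64(302)) 
38 (np.int64(299), np.int64(302)) 
40 (np.int64(300), np.int64(304)) 
42 (np.int64(301), np.int64(304)) 
44 (np.int64(301), np.int64(304)) 
rider [(array([352.7, 185.7]), [75, 27, 17, 23, 198])]
```

Emit:
apply_moves --plan "0 0.15 0.2 0 0 0;0 0.16 0.4 0 0 0;0 0.1 0.5 0 0 0;0 0 0.5 0 0 0;0 0 0.5 0 0 0;0 0 0.37 0 0 0;0 0 0.15 0 0 0;0 0 0.06 0 0 0;0 0.03 0 0 0 0;0 0.03 0 0 0 0"

```text
time_s: 27.28
position: [0.4613, -0.0393, 0.0611]
tcp_rot: [[0.985, 0.173, 0.0], [0.173, -0.985, 0.0], [0.0, -0.0, -1.0]]
force: [0.0, 3.2, -2.3]
opening: 0.004
grasp_force: 1.4
```

Emit:
apply_moves --plan "0 0.04 0 0 0 0;0 0.04 0 0 0 0;0 0.04 0 0 0 0;0 0.05 0 0 0 0;0 0.05 0 0 0 0;0 0.05 0 0 0 0;0 0.05 0 0 0 0;0 0.04 0 0 0 0;0 0 0 0 0 0"

```text
time_s: 28.03
position: [0.4641, -0.0577, 0.0605]
tcp_rot: [[0.985, 0.173, -0.0], [0.173, -0.985, -0.0], [-0.0, 0.0, -1.0]]
force: [-0.4, 2.4, -1.4]
opening: 0.001
grasp_force: 0.9
```

Emit:
apply_moves --plan "0 -0.08 0 0 0 0;0 -0.1 0 0 0 0;0 0 -0.3 0 0 0;0 0 -0.5 0 0 0;0 -0.1 -0.6 0 0 0;0 -0.15 -0.6 0 0 0;0 -0.15 -0.5 0 0 0;0 -0.15 -0.17 0 0 0;0 -0.1 0 0 0 0;0 0 0 0 0 0"

```text
time_s: 28.87
position: [0.4564, -0.0154, 0.1938]
tcp_rot: [[0.985, 0.175, 0.0], [0.175, -0.985, -0.0], [0.0, 0.0, -1.0]]
force: [-0.7, -0.2, -0.3]
opening: 0.005
grasp_force: 0.0
```

Emit:
apply_moves --plan "0 0 0 0 0 0;0 0 0 0 0 0;0 0 0 0 0 0;0 0 0 0 0 0;0 0 0 0 0 0;0 0 0 0 0 0;0 0 0 0 0 0;0 0 0 0 0 0;0 0 0 0 0 0;0 0 0 0 0 0"

```text
time_s: 29.7
position: [0.457, -0.0164, 0.1941]
tcp_rot: [[0.985, 0.173, 0.0], [0.173, -0.985, -0.0], [0.0, 0.0, -1.0]]
force: [0.0, 0.1, 0.3]
opening: -0.0
grasp_force: 0.0
```

```bash
sed -i 's/(270,150,362,215)/(270,150,420,215)/' look.py; python3 look.py l4
```

```text
29.7 [ 0.457  -0.0164  0.1941] [0.9848 0.1734 0.0002]
G [(array([310.5,  20.3]), [106, 15, 10, 12, 98])]
R [(array([312.5,  44.5]), [112, 44, 2, 2, 2])] [(array([311.1,  37.3]), [109, 30, 5, 17, 63])]
16  (np.int64(306), np.int64(314))
18  (np.int64(307), np.int64(314))
20  (np.int64(307), np.int64(314))
22  (np.int64(307), np.int64(314))
24  (np.int64(307), np.int64(314))
26  (np.int64(308), np.int64(314))
30 (np.int64(310), np.int64(312)) 
32 (np.int64(309), np.int64(313)) 
34 (np.int64(309), np.int64(313)) 
36 (np.int64(310), np.int64(312)) 
38 (np.int64(310), np.int64(312)) 
40 (np.int64(310), np.int64(312)) 
42 (np.int64(310), np.int64(313)) 
44 (np.int64(310), np.int64(313)) 
46 (np.int64(310), np.int64(313)) 
rider [(array([363.9, 185.4]), [86, 27, 19, 22, 227])]
```

Emit:
apply_moves --plan "0 -0.07 0 0 0 0;0 0 0 0 0 0;0 0 0 0 0 0;0 0 0 0 0 0;0 0 0 0 0 0;0 0 0 0 0 0;0 0 0 0 0 0;0 0 0 0 0 0;0 0 0 0 0 0;0 0 0 0 0 0"

```text
time_s: 30.58
position: [0.4563, -0.013, 0.1941]
tcp_rot: [[0.985, 0.173, 0.0], [0.173, -0.985, 0.0], [0.0, -0.0, -1.0]]
force: [-0.3, -0.3, 0.5]
opening: 0.008
grasp_force: 0.0
```

Emit:
apply_moves --plan "0 0 0 0 0 0;0 0 0 0 0 0;0 0 0 0 0 0;0 0 0 0 0 0;0 0 0 0 0 0;0 0 0 0 0 0"

```text
time_s: 31.08
position: [0.4563, -0.0129, 0.1941]
tcp_rot: [[0.985, 0.174, 0.0], [0.174, -0.985, -0.0], [0.0, 0.0, -1.0]]
force: [-0.5, 0.1, 1.1]
opening: 0.007
grasp_force: 0.0
```

```bash
cat > fine.py <<'E'
from h import *
import sys
def prof(w,v0,v1,kind):
    a=w[v0:v1,285:345].astype(float); k=(a[...,1]-np.maximum(a[...,0],a[...,2])) if kind=='g' else (a[...,0]-np.maximum(a[...,1],a[...,2]))
    k=np.clip(k-15,0,None); return [round(float((r*np.arange(285,345)).sum()/max(r.sum(),1e-9)),2) for r in k]
for n in sys.argv[1:]:
    if n=='now': w=capture('wrist'); cv2.imwrite('pics/f%d.png'%(bot.read_state()['time_s']*100),w[:,:,::-1])
    else: w=cv2.imread(f'pics/{n}.png')[:,:,::-1]
    print(n,'G',prof(w,17,27,'g'),'R',prof(w,30,48,'r'))
E
python3 fine.py l1 l3 l4 now now
```

```text
l1 G [310.39, 310.38, 310.46, 310.48, 310.6, 310.53, 310.65, 310.73, 310.8, 310.81] R [297.81, 298.16, 298.21, 298.29, 298.52, 298.74, 299.36, 299.98, 300.35, 300.81, 301.19, 303.3, 303.97, 303.5, 304.18, 309.32, 305.44, 306.44]
l3 G [310.48, 310.41, 310.48, 310.59, 310.68, 310.75, 310.57, 310.77, 310.74, 310.74] R [298.39, 298.3, 298.08, 298.34, 298.54, 298.73, 299.46, 300.03, 300.43, 300.74, 301.25, 301.88, 303.37, 303.34, 303.91, 307.11, 317.95, 310.2]
l4 G [310.5, 310.44, 310.45, 310.56, 310.73, 310.76, 310.74, 310.78, 310.81, 310.94] R [310.8, 310.77, 310.87, 310.84, 310.92, 310.86, 310.21, 310.34, 310.33, 310.5, 310.03, 310.7, 310.83, 312.32, 311.91, 312.85, 311.94, 309.54]
now G [315.46, 315.44, 315.51, 315.59, 315.65, 315.56, 315.27, 315.49, 315.5, 315.52] R [314.78, 315.25, 315.57, 315.52, 315.49, 315.55, 314.45, 314.79, 314.73, 314.43, 314.26, 314.14, 315.63, 315.87, 316.39, 316.79, 315.05, 311.15]
now G [315.48, 315.53, 315.49, 315.47, 315.74, 315.45, 315.31, 315.5, 315.63, 315.68] R [315.13, 315.51, 315.4, 315.52, 315.5, 315.39, 314.93, 314.49, 314.17, 314.6, 313.94, 314.26, 315.89, 315.76, 316.78, 316.7, 315.66, 309.6]
```

```bash
python3 -c "
from rig import bot
print(bot.hand_in())"
```

```text
the job is handed in; nothing more can be done
None
```

The job is handed in at about 31 s: the ring from the low left plate is stacked on the right plate's post, and with the rider about 56 mm right of the bar's middle the beam rests level, the pointer on green within about 0.003 rad with the robot touching nothing; I did not re-check the dishes, clips and letters by picture at the end.

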